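Start the board test on the jig

TASK

Start the test on the jig holding three circuit boards: with closed fingers, first push the green end of the power rocker fully down, then press the yellow key fully down, and then the blue key, so that all three stay down. Do not press the red key, and only touch: the boards stay in their nests and the loose things around them stay where they stand. Finish clear of everything.

Things in the scene. Friction and masses are not known exactly. Their poses are not given: they have to be found in the camera images.
- rocker (a joint): Power rocker at the jig's left end: white half nearer the robot, green half beyond it, each 30 mm long (jig x) and 30 mm wide, hinged between them. 0 = off: white half level, green half tipped up 0.36 rad (outer end 10 mm up). 0.36 = on: green half level on its stop, 46 mm above the table. Starts within 0.04 of off. Stays where left (friction, about 3 N at mid green half).
- rocker_green (a point): Point to press, on the upper face of the green half, 20 mm out from the rocker's hinge; 53 mm above the table when off, 46 mm when on. Moves with the rocker. Its frame is the jig's when off.
- jig: Test jig bolted down: white slab 170 mm (x) by 380 (y) by 30 high, origin at its underside's centre, x away from the robot; yaw within 0.3 rad. Three board nests (fence tops 40 mm above the table) centred at x -18, y -138, -40, 58 mm; rocker hinge at x -20, y 150 mm, its black frame 35 mm above the table. The ledge behind the nests (x 44 to 85 mm) carries loose parts up to 36 mm tall.
- board_yellow: Green circuit board with the yellow key, 108 mm (x) by 88 mm (y), 6 mm thick, 0.1 to 0.2 kg; lies loose in one of the three nests (which one varies) with about 2 mm play. Origin: centre of its underside, normally 30 mm above the table; axes as the jig's.
- key_yellow (a joint): Travel of the yellow key, m: 0 = up, 0.006 = fully down on its stop. A latching push key: it stays where it is left. Moving it takes about 3 N.
- key_yellow_top (a point): Centre of the top of the yellow round key cap (22 mm across), at x = -12 mm, y = 0 on its board, 22 mm above the board's underside (52 mm above the table when up, 46 mm when down). The cap stands 8 mm proud of a 28 mm square black housing (18 mm tall) and goes down to 2 mm proud. Moves with the key.
- board_blue: Green circuit board with the blue key, 108 mm (x) by 88 mm (y), 6 mm thick, 0.1 to 0.2 kg; lies loose in one of the three nests (which one varies) with about 2 mm play. Origin: centre of its underside, normally 30 mm above the table; axes as the jig's.
- key_blue (a joint): Travel of the blue key, m: 0 = up, 0.006 = fully down on its stop. A latching push key: it stays where it is left. Moving it takes about 3 N.
- key_blue_top (a point): Centre of the top of the blue round key cap (22 mm across), at x = -12 mm, y = 0 on its board, 22 mm above the board's underside (52 mm above the table when up, 46 mm when down). The cap stands 8 mm proud of a 28 mm square black housing (18 mm tall) and goes down to 2 mm proud. Moves with the key.
- board_red: Green circuit board with the red key, 108 mm (x) by 88 mm (y), 6 mm thick, 0.1 to 0.2 kg; lies loose in one of the three nests (which one varies) with about 2 mm play. Origin: centre of its underside, normally 30 mm above the table; axes as the jig's.
- key_red (a joint): Travel of the red key, m: 0 = up, 0.006 = fully down on its stop. A latching push key: it stays where it is left. Moving it takes about 3 N.
- key_red_top (a point): Centre of the top of the red round key cap (22 mm across), at x = -12 mm, y = 0 on its board, 22 mm above the board's underside (52 mm above the table when up, 46 mm when down). The cap stands 8 mm proud of a 28 mm square black housing (18 mm tall) and goes down to 2 mm proud. Moves with the key.
- capacitor: Loose can capacitor, black sleeve, 25 mm across, 36 mm tall, standing on the jig's rear ledge; a bystander. Origin at its underside.
- relay: Loose white relay block, 28 x 28 mm, 32 mm tall, on the jig's rear ledge; a bystander. Origin at its underside.
- spool: Loose grey spool, 54 mm across, 40 mm tall, standing beyond the jig; a bystander. Origin at its underside.
- screwdriver: Loose screwdriver, 170 mm, lying between the robot and the jig; a bystander. Origin at its underside.
- tweezers: Loose steel tweezers, 120 mm, lying beyond the jig; a bystander. Origin at its underside.
- bottle: Loose clear bottle with a white cap, 52 mm across, 130 mm tall, standing at the right end of the jig; a bystander. Origin at its underside.
- loupe: Loose black loupe, 44 mm across, 44 mm tall, standing at the left end of the jig; a bystander. Origin at its underside.
Not all that is in view belongs to the job. Leave any orange look-alike of the board_blue alone.

How it is judged:
By the outcome, as a careful person would: the job done as asked, in the order asked, and still so for the second after the job is handed in, with the robot touching nothing.
It also fails if it takes over 42 s, if anything falls off the work surface, if the arm or the gripper's body presses on something with over 40 N, if the wrist force passes 120 N, or if a joint passes its speed limit or range.

ROBOT

A 6-joint arm with a two-finger parallel gripper is mounted at the origin on the work surface. World frame = base frame: x ahead of the robot, y to its left, z up, the work surface at z = 0. Lengths are in mm, angles in rad, forces in N, time in s.
With the tool pointing down it reaches from about 250 to 775 mm from the base axis. Payload 8.9 kg.
Tool frame: the origin (TCP) lies on the mounting face of the last link; the fingertips stand 173 mm ahead of it and the grasp point (between the pads) lies 155 mm ahead of it; z points along the fingers, y is the direction in which the jaws open and shut (so a half turn about z gives the same grasp; the last joint's range is limited). The gripper opens to 85 mm and grips with 20 to 120 N. Pads are 22 mm wide; open, the fingers measure 114 mm over their backs; the gripper's body (76 mm by 85 mm) begins 54 mm behind the grasp point. The pads swing forward as they close: fully open they stand 13 mm farther back than shut.
Start: joints at [0.974, 0.291, -0.153, 1.127, 0, 1.431], TCP at [232.032, 470.941, 404.705] pointing down, gripper open.
Joint ranges: [-2.52, 2.52], [-0.91, 1.74], [-1.3, 1.37], [-1.96, 2.02], [-1.52, 1.47], [-3.14, 3.14]. Speed limits (rad/s): [2.22, 2.22, 2.79, 3.14, 3.14, 3.14].

INTERFACE

Orientations are given as a 3x3 rotation matrix whose columns are the frame's x, y, z axes.
In Python, from station import * gives the robot as it stands. The module is installed in compiled form; this text tells all that it offers.
- The arm moves only by the tool drive_tool, never from a script. Its argument "plan" is a list of rows, each an object with "gripper": the opening, from 0 (shut) to 1 (fully open); "linear": the shift along the world's x, y, z in units of 2 cm (1.0 is 2 cm), a list of three; "spin": the turn about the world's z in units of 180 degrees (1.0 is 180 degrees). In form: [{"gripper": gripper, "linear": [x, y, z], "spin": spin}, ...]. A call has 1 to 20 rows; each row shifts and turns the commanded pose from where the row before left it; what a row does not reach is not made up. A row lasts 1/10 s, in which the tool goes at most 50 mm and 8.59 degrees, less where a joint would pass 70% of its speed; a pose out of reach is approached as far as the arm can. A call with a number of a shift or a turn outside -1 to 1 is refused whole. A call with a gripper value outside its range is refused whole. The fingers move at their own pace and stop on an object; "grip_force" is the grip in N (left out, the last holds). Time passes only in rows, so rows that do not move let the fingers close. It gives the time, the measured TCP pose, the force and the opening at its end, in the units of the state.
- sense(): the state, without advancing time (a new reading comes with each control period).
- capture(name): name is "scene" or "top" or "wrist"; returns the picture (384x512x3 uint8, red, green, blue); there is no depth.
- calibration(name): a dict with "K" (3x3 intrinsics, pixels), "k1" (the pictures are not rectified: a ray, as slopes to the right and down, at radius r is drawn at 1 + k1 r^2 times it, then the intrinsics apply), "origin" and "attitude" of the camera in the world. Camera axes: x right, y up, looking along -z (the intrinsics and any distortion apply to the point x, -y, -z); pixel columns grow to the right and rows downward; lengths in mm; the calibration is good to about 2 mm. A picture is of the moment at which its call begins: read the wrist's pose just before it. calibration takes no time and is no camera call; for the wrist camera it gives the pose at the moment of the call.
- hand_in(): hands the job in, once; it reports no verdict.
The state is a dict: "t": time; "q": joint angles; "qd": joint speeds; "joint_torque": joint torques, N m; "tool_pos": TCP position; "ee_rot": TCP orientation; "wrist_force": force on the tool from outside, world axes, zero at the start; "moment": the same for the moment, N m; "grip_width": finger opening in mm.
Only numpy, scipy, OpenCV 4.12 (cv2) and the standard library are available. Lean on these libraries where they do the work, as an engineer would, in place of code of your own. Each camera call takes 0.05 s, during which the arm holds its last target.

## Working session

There is one attempt and no reset: what is moved stays moved. The work goes in short steps, Python scripts to look and compute and a tool call to move; the robot and the scene stay as the last step left them, time stands still between calls to the robot, and variables do not carry over. Pictures are saved under pics/ and viewed, and the job is handed in when it is done.

Besides the shell and the picture viewer there is one more tool, called after ">>>" as name(argument=value, ...), one argument or row to a line, values as JSON. drive_tool: Moves the arm, as the interface text tells. Shifts and turns lie within -1 to 1; 1 stands for 2 cm of shift or 180 degrees of turn. Its arguments: {"type":"object","properties":{"plan":{"type":"array","items":{"type":"object","properties":{"gripper":{"type":"number"},"linear":{"type":"array","items":{"type":"number","minimum":-1,"maximum":1}},"spin":{"type":"number","minimum":-1,"maximum":1}}}},"grip_force":{"type":"number"}},"required":["plan"]}

```bash
mkdir -p pics; python3 - <<'E'
from station import *
import cv2
s=sense();print(s['t'],s['tool_pos'],s['ee_rot'],s['grip_width'],s['wrist_force'])
for n in ["scene","top","wrist"]:
    c=calibration(n);print(n,c)
    im=capture(n);cv2.imwrite(f'pics/{n}0.png',im[:,:,::-1])
E
```

```text
0.0 [231.91721969 470.7697527  404.12920411] [[-8.97012193e-01  4.42005148e-01 -7.58309796e-04]
 [ 4.42005753e-01  8.97011556e-01 -1.08764894e-03]
 [ 1.99466219e-04 -1.31081166e-03 -9.99999121e-01]] 85.63338453284622 [ 0.181544    0.54265936 -0.74855948]
scene {'K': array([[436.76073547,   0.        , 260.13839487],
       [  0.        , 436.76073547, 192.27224442],
       [  0.        ,   0.        ,   1.        ]]), 'k1': -0.0032404731959666724, 'origin': array([1127.49046275, -508.7143555 ,  603.14203261]), 'attitude': array([[ 0.64615534, -0.43879565,  0.62445309],
       [ 0.7630216 ,  0.35342823, -0.54118991],
       [ 0.01677243,  0.82616395,  0.5631801 ]])}
top {'K': array([[448.42188722,   0.        , 264.26501567],
       [  0.        , 448.42188722, 184.59800676],
       [  0.        ,   0.        ,   1.        ]]), 'k1': -0.07253358862926408, 'origin': array([ 407.51776365,    4.58453909, 1063.44730403]), 'attitude': array([[-0.001414  ,  0.98985057, -0.14210508],
       [-0.99996117, -0.00263559, -0.00840855],
       [-0.00869774,  0.14208767,  0.98981586]])}
wrist {'K': array([[326.65095403,   0.        , 254.72327715],
       [  0.        , 326.65095403, 192.54472217],
       [  0.        ,   0.        ,   1.        ]]), 'k1': -0.027046854343053234, 'origin': array([161.96205646, 505.19243402, 375.04064088]), 'attitude': array([[ 4.41013996e-01, -8.53579884e-01, -2.77322983e-01],
       [ 8.97500226e-01,  4.19433206e-01,  1.36268596e-01],
       [ 2.33561235e-06, -3.08993798e-01,  9.51064053e-01]])}
```

View pics/scene0.png

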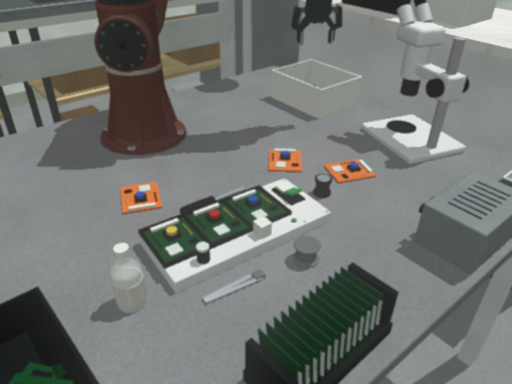

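View pics/top0.png

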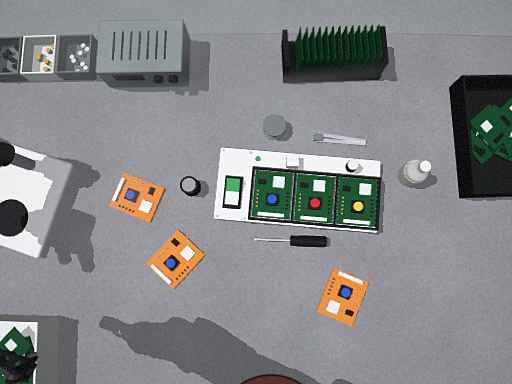

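View pics/wrist0.png

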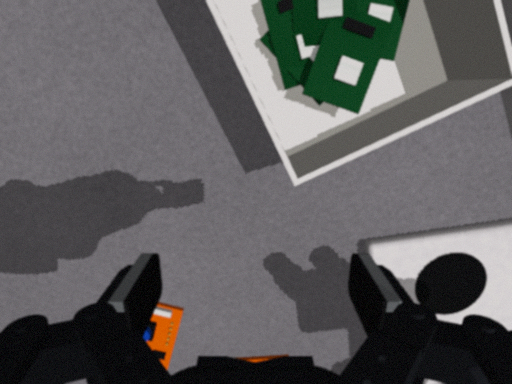

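The top view shows the jig with the blue key at (272,199), red at (315,203), yellow at (358,206) and the rocker at (232,192), its green half at the far end. The other blue keys, at (131,195), (171,262) and (345,292), sit on orange boards and are decoys. I'll triangulate the real ones from top and scene.

```bash
cat > h.py <<'E'
import numpy as np, cv2
def ray(c,u,v):
    K=c['K'];d=np.array([(u-K[0,2])/K[0,0],(v-K[1,2])/K[1,1]]);p=d.copy()
    for _ in range(20): p=d/(1+c['k1']*(p@p))
    r=c['attitude']@np.array([p[0],-p[1],-1.]);return c['origin'],r/np.linalg.norm(r)
def plane(c,u,v,z):
    o,r=ray(c,u,v);return o+r*(z-o[2])/r[2]
def proj(c,P):
    q=c['attitude'].T@(np.asarray(P,float)-c['origin']);p=np.array([q[0],-q[1]])/-q[2]
    p=p*(1+c['k1']*(p@p));K=c['K'];return np.array([K[0,0]*p[0]+K[0,2],K[1,1]*p[1]+K[1,2]])
def tri(a,b):
    (o1,r1),(o2,r2)=a,b
    t=np.linalg.lstsq(np.stack([r1,-r2],1),o2-o1,rcond=None)[0]
    p,q=o1+t[0]*r1,o2+t[1]*r2
    return (p+q)/2,np.linalg.norm(p-q)
def masks(im):
    h=cv2.cvtColor(im,cv2.COLOR_RGB2HSV);H,S,V=cv2.split(h)
    return dict(yellow=(H>18)&(H<34)&(S>130)&(V>110),blue=(H>105)&(H<130)&(S>110)&(V>60),
      red=((H<6)|(H>172))&(S>150)&(V>100),green=(H>45)&(H<85)&(S>120)&(V>95))
def blobs(m,roi,mina=12):
    x0,y0,x1,y1=roi;z=np.zeros(m.shape,np.uint8);z[y0:y1,x0:x1]=m[y0:y1,x0:x1]
    n,l,st,ce=cv2.connectedComponentsWithStats(z)
    return [(ce[i].round(1).tolist(),st[i].tolist()) for i in range(1,n) if st[i,4]>=mina]
E
python3 - <<'E'
from station import *
from h import *
A={}
for n,roi in (("top",(210,145,385,232)),("scene",(140,178,335,285))):
    im=cv2.imread(f'pics/{n}0.png')[:,:,::-1].copy()
    for k,m in masks(im).items():
        b=blobs(m,roi);print(n,k,b)
        if b: A[n,k]=max(b,key=lambda t:t[1][4])[0]
    x0,y0,x1,y1=roi;cv2.imwrite(f'pics/{n}0c.png',cv2.resize(im[y0:y1,x0:x1,::-1],None,fx=4,fy=4,interpolation=cv2.INTER_CUBIC))
ct,cs=calibration("top"),calibration("scene")
for k in ("yellow","blue","red","green"):
    print(k,tri(ray(ct,*A["top",k]),ray(cs,*A["scene",k])), plane(ct,*A["top",k],52),plane(cs,*A["scene",k],52))
E
```

```text
top yellow [([357.7, 205.8], [353, 201, 11, 10, 78])]
top blue [([271.6, 198.6], [267, 194, 10, 10, 84])]
top red [([314.5, 202.4], [310, 198, 10, 10, 75])]
top green [([232.6, 184.4], [226, 178, 14, 14, 175])]
scene yellow [([171.3, 230.1], [166, 226, 11, 9, 81])]
scene blue [([141.6, 194.5], [140, 192, 5, 6, 24]), ([252.5, 198.5], [248, 195, 10, 8, 64])]
scene red [([214.2, 212.6], [210, 210, 10, 6, 49])]
scene green [([291.7, 190.1], [288, 189, 8, 3, 14])]
yellow (array([ 503.76137859, -199.57904452,   48.48001456]), np.float64(0.7190359011901083)) [ 503.61119245 -198.56021786   52.        ] [ 507.48447738 -201.81836746   52.        ]
blue (array([520.63967975,  -3.92917382,  48.28505282]), np.float64(1.2141348144013744)) [520.59517812  -3.41768053  52.        ] [524.37894145  -7.82160038  52.        ]
red (array([ 511.70369971, -101.05043111,   50.05380243]), np.float64(0.6011005780574822)) [ 511.67323398 -100.60001436   52.        ] [ 513.69132789 -102.72526239   52.        ]
green (array([553.07116969,  84.89310508,  50.20025021]), np.float64(1.721715292606871)) [553.37705999  85.41183307  52.        ] [554.53172266  82.17111738  52.        ]
```

View pics/top0c.png

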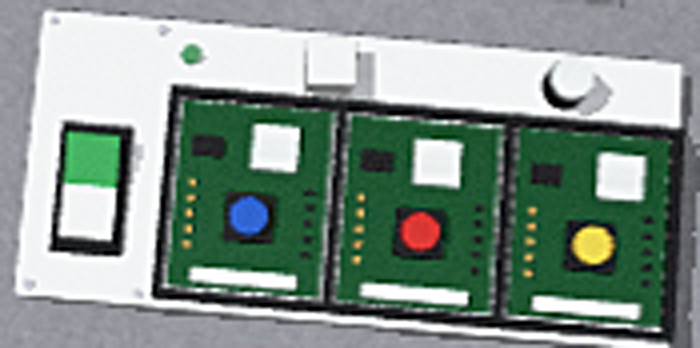

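View pics/scene0c.png

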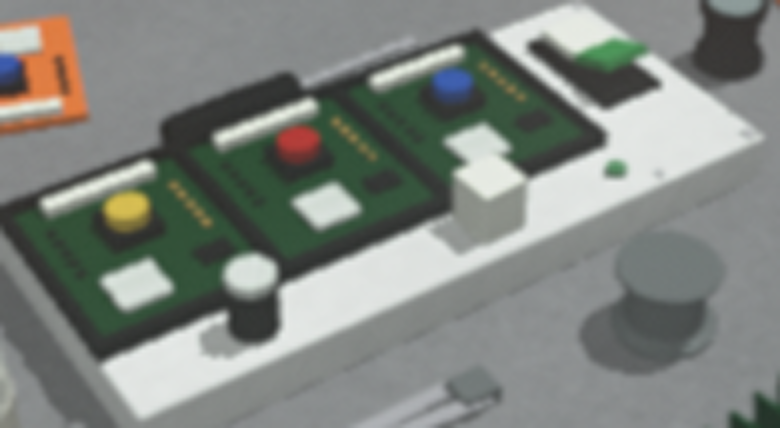

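```bash
python3 - <<'E'
from station import *
from h import *
ct,cs=calibration("top"),calibration("scene")
print('bottle cap',tri(ray(ct,425,167),ray(cs,122,248)))
b=np.array([520.6,-3.6]);r=np.array([511.7,-100.8]);y=np.array([503.7,-199])
a=(b-y)/np.linalg.norm(b-y);yaw=-np.arctan2(a[0],a[1]);print('yaw',yaw,np.linalg.norm(b-r),np.linalg.norm(r-y))
R=np.array([[np.cos(yaw),-np.sin(yaw)],[np.sin(yaw),np.cos(yaw)]])
o=(b+r+y)/3-R@[-30,-40];print('origin',o,'corners top view',[proj(ct,[*(o+R@c),30]).round(1).tolist() for c in ([85,190],[85,-190],[-85,190],[-85,-190])])
print('rocker_green',o+R@[-20+19.5,150],'spin deg',np.degrees(yaw)+90-63.77)
print('pred green quad',[proj(ct,[*(o+R@[-20+d*.936,150+w]),46+d*.352]).round(1).tolist() for d in (0,30) for w in (-15,15)])
E
```

```text
bottle cap (array([ 579.73908048, -329.67660774,  126.41669165]), np.float64(2.8553018717172867))
yaw -0.08627455779050933 97.60660838283441 98.52532669319092
origin [545.33512254 -63.8671341 ] corners top view [[219.9, 146.8], [380.6, 160.0], [212.6, 218.5], [377.0, 232.3]]
rocker_green [557.76211766  85.61804842] spin deg 21.286831959246292
pred green quad [[238.4, 191.8], [225.4, 190.7], [239.3, 179.0], [226.2, 177.9]]
```

>>> drive_tool(
  plan=[
    {"gripper": 0, "linear": [0.65, -0.96, -0.3], "spin": 0.006},
    {"gripper": 0, "linear": [0.65, -0.96, -0.3], "spin": 0.006},
    {"gripper": 0, "linear": [0.65, -0.96, -0.3], "spin": 0.006},
    {"gripper": 0, "linear": [0.65, -0.96, -0.3], "spin": 0.006},
    {"gripper": 0, "linear": [0.65, -0.96, -0.3], "spin": 0.006},
    {"gripper": 0, "linear": [0.65, -0.96, -0.3], "spin": 0.006},
    {"gripper": 0, "linear": [0.65, -0.96, -0.3], "spin": 0.006},
    {"gripper": 0, "linear": [0.65, -0.96, -0.3], "spin": 0.006},
    {"gripper": 0, "linear": [0.65, -0.96, -0.3], "spin": 0.006},
    {"gripper": 0, "linear": [0.65, -0.96, -0.3], "spin": 0.006},
    {"gripper": 0, "linear": [0.98, -0.96, -0.3], "spin": 0.006},
    {"gripper": 0, "linear": [0.98, -0.96, -0.3], "spin": 0.006},
    {"gripper": 0, "linear": [0.98, -0.96, -0.3], "spin": 0.006},
    {"gripper": 0, "linear": [0.98, -0.96, -0.3], "spin": 0.006},
    {"gripper": 0, "linear": [0.98, -0.96, -0.3], "spin": 0.006},
    {"gripper": 0, "linear": [0.98, -0.96, -0.3], "spin": 0.006},
    {"gripper": 0, "linear": [0.98, -0.96, -0.3], "spin": 0.006},
    {"gripper": 0, "linear": [0.98, -0.96, -0.3], "spin": 0.006},
    {"gripper": 0, "linear": [0.98, -0.96, -0.3], "spin": 0.006},
    {"gripper": 0, "linear": [0.98, -0.96, -0.3], "spin": 0.004},
  ],
)

```text
t: 2.15
tool_pos: [558.7, 86.0, 284.2]
ee_rot: [[-0.996, 0.086, -0.0], [0.086, 0.996, 0.0], [0.0, -0.0, -1.0]]
wrist_force: [0.1, 0.3, 0.2]
grip_width: 0.1
```

>>> drive_tool(
  plan=[
    {"gripper": 0, "linear": [0, 0, 0], "spin": 0},
    {"gripper": 0, "linear": [0, 0, 0], "spin": 0},
    {"gripper": 0, "linear": [0, 0, 0], "spin": 0},
  ],
)

```text
t: 2.45
tool_pos: [557.4, 87.5, 284.7]
ee_rot: [[-0.996, 0.087, -0.001], [0.087, 0.996, 0.0], [0.001, 0.0, -1.0]]
wrist_force: [0.2, 1.2, 0.5]
grip_width: -0.4
```

```bash
python3 - <<'E'
from station import *
from h import *
s=sense();print(s['t'],s['tool_pos'],s['ee_rot'].round(4).tolist(),s['grip_width'],s['wrist_force'],s['q'])
c=calibration("wrist");im=capture("wrist");cv2.imwrite('pics/w1.png',im[:,:,::-1])
for k,m in masks(im).items():
    for b in blobs(m,(0,0,512,384),60): print(k,b,plane(c,*b[0],52).round(1))
tip=s['tool_pos']+s['ee_rot'][:,2]*173;print('tip',tip,proj(c,tip))
E
```

```text
2.45 [557.3762906   87.48725978 284.67910489] [[-0.9962, 0.0866, -0.0008], [0.0866, 0.9962, 0.0002], [0.0008, 0.0001, -1.0]] -0.38445462946094666 [0.19403183 1.18556486 0.51463957] [ 2.60615848e-02  4.57279413e-01 -2.36887332e-01  8.77415926e-01
  2.19690364e-04  1.12791459e-01]
blue ([108.7, 169.4], [92, 153, 34, 34, 930]) [521.7  -4.   52. ]
green ([251.9, 205.9], [229, 184, 46, 44, 1945]) [554.5  85.7  52. ]
green ([187.7, 281.0], [182, 276, 13, 11, 117]) [608.   34.5  52. ]
tip [557.23930891  87.52170835 111.67916255] [255.24579763 252.7721356 ]
```

View pics/w1.png

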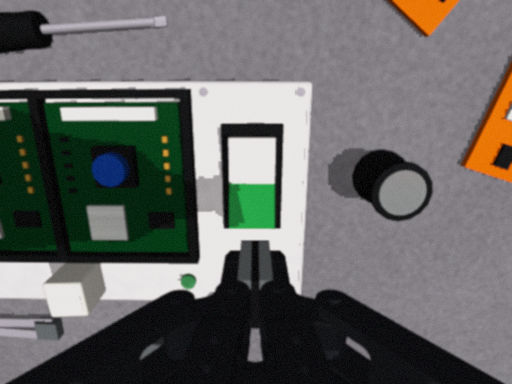

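Wrist view: green half at (252,206) and blue key at (109,169), both within about 1 mm of the earlier fix. I'll lower onto the green half.

>>> drive_tool(
  plan=[
    {"gripper": 0, "linear": [0, -0.07, -0.9], "spin": 0},
    {"gripper": 0, "linear": [0, 0, -0.9], "spin": 0},
    {"gripper": 0, "linear": [0, 0, -0.8], "spin": 0},
    {"gripper": 0, "linear": [0, 0, -0.3], "spin": 0},
    {"gripper": 0, "linear": [0, 0, -0.15], "spin": 0},
    {"gripper": 0, "linear": [0, 0, -0.1], "spin": 0},
    {"gripper": 0, "linear": [0, 0, -0.1], "spin": 0},
    {"gripper": 0, "linear": [0, 0, -0.05], "spin": 0},
    {"gripper": 0, "linear": [0, 0, 0], "spin": 0},
  ],
)

```text
t: 3.4
tool_pos: [558.1, 85.7, 219.4]
ee_rot: [[-0.996, 0.087, 0.001], [0.087, 0.996, 0.001], [-0.001, 0.001, -1.0]]
wrist_force: [-3.5, 2.3, 7.6]
grip_width: -0.3
```

>>> drive_tool(
  plan=[
    {"gripper": 0, "linear": [0, 0, -0.05], "spin": 0},
    {"gripper": 0, "linear": [0, 0, 0], "spin": 0},
  ],
)

```text
t: 3.6
tool_pos: [558.1, 85.7, 219.3]
ee_rot: [[-0.996, 0.087, 0.001], [0.087, 0.996, 0.001], [-0.001, 0.001, -1.0]]
wrist_force: [-6.6, 2.6, 18.2]
grip_width: -0.2
```

>>> drive_tool(
  plan=[
    {"gripper": 0, "linear": [0, 0, -0.05], "spin": 0},
    {"gripper": 0, "linear": [0, 0, 0], "spin": 0},
  ],
)

```text
t: 3.8
tool_pos: [558.0, 85.8, 219.2]
ee_rot: [[-0.996, 0.087, 0.002], [0.087, 0.996, 0.0], [-0.001, 0.001, -1.0]]
wrist_force: [-11.2, 2.3, 29.3]
grip_width: 0.3
```

Rocker is on its hard stop (219.3 TCP, 29 N). Next I'll rise and cross to yellow.

>>> drive_tool(
  plan=[
    {"gripper": 0, "linear": [0, 0, 0.4], "spin": 0},
    {"gripper": 0, "linear": [0, 0, 0.8], "spin": 0},
    {"gripper": 0, "linear": [0, 0, 0.9], "spin": 0},
    {"gripper": 0, "linear": [0, 0, 0.9], "spin": 0},
    {"gripper": 0, "linear": [-0.18, -0.95, 0], "spin": 0},
    {"gripper": 0, "linear": [-0.18, -0.95, 0], "spin": 0},
    {"gripper": 0, "linear": [-0.18, -0.95, 0], "spin": 0},
    {"gripper": 0, "linear": [-0.18, -0.95, 0], "spin": 0},
    {"gripper": 0, "linear": [-0.18, -0.95, 0], "spin": 0},
    {"gripper": 0, "linear": [-0.18, -0.95, 0], "spin": 0},
    {"gripper": 0, "linear": [-0.18, -0.95, 0], "spin": 0},
    {"gripper": 0, "linear": [-0.18, -0.95, 0], "spin": 0},
    {"gripper": 0, "linear": [-0.18, -0.95, 0], "spin": 0},
    {"gripper": 0, "linear": [-0.18, -0.95, 0], "spin": 0},
    {"gripper": 0, "linear": [-0.18, -0.95, 0], "spin": 0},
    {"gripper": 0, "linear": [-0.18, -0.95, 0], "spin": 0},
    {"gripper": 0, "linear": [-0.18, -0.95, 0], "spin": 0},
    {"gripper": 0, "linear": [-0.18, -0.95, 0], "spin": 0},
    {"gripper": 0, "linear": [-0.18, -0.95, 0], "spin": 0},
    {"gripper": 0, "linear": [0, 0, 0], "spin": 0},
  ],
)

```text
t: 5.8
tool_pos: [503.9, -201.5, 277.0]
ee_rot: [[-0.996, 0.089, 0.001], [0.089, 0.996, -0.001], [-0.001, -0.001, -1.0]]
wrist_force: [-0.1, -0.1, 1.1]
grip_width: -0.3
```

>>> drive_tool(
  plan=[
    {"gripper": 0, "linear": [0, 0, 0], "spin": 0},
    {"gripper": 0, "linear": [0, 0, 0], "spin": 0},
  ],
)

```text
t: 6.0
tool_pos: [504.1, -198.9, 276.8]
ee_rot: [[-0.996, 0.087, -0.0], [0.087, 0.996, 0.0], [0.0, 0.0, -1.0]]
wrist_force: [-0.2, -0.0, 0.0]
grip_width: -0.2
```

```bash
python3 - <<'E'
from station import *
from h import *
s=sense();print(s['t'],s['tool_pos'],s['wrist_force'])
c=calibration("wrist");im=capture("wrist");cv2.imwrite('pics/w2.png',im[:,:,::-1])
for k,m in masks(im).items():
    for b in blobs(m,(0,0,512,384),60): print(k,b,plane(c,*b[0],52).round(1))
im=capture("scene")
cv2.imwrite('pics/s2.png',cv2.resize(im[165:290,130:340,::-1],None,fx=3.8,fy=3.8,interpolation=cv2.INTER_CUBIC))
E
```

```text
6.0 [ 504.08959035 -198.91862342  276.76764906] [-0.24059007 -0.01427499  0.01519629]
yellow ([254.3, 214.4], [237, 197, 35, 35, 934]) [ 504.4 -199.4   52. ]
red ([406.1, 213.3], [390, 197, 34, 33, 904]) [ 512.2 -101.4   52. ]
```

View pics/w2.png

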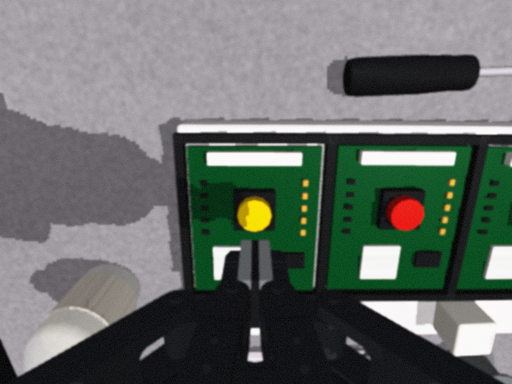

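View pics/s2.png

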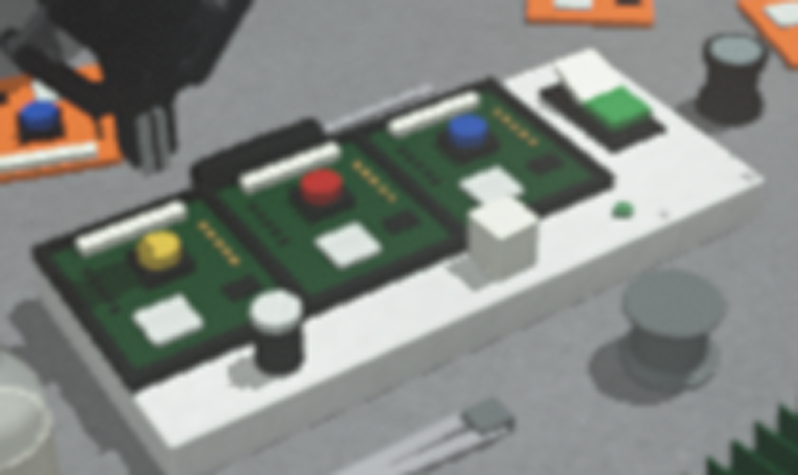

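The wrist view has yellow at (254,214), which puts it at (504.4,-199.4), straight under the fingers. The scene crop shows the rocker switched over: green half level, white half up. Pressing yellow.

>>> drive_tool(
  plan=[
    {"gripper": 0, "linear": [0.02, 0, -0.8], "spin": 0},
    {"gripper": 0, "linear": [0, 0, -0.8], "spin": 0},
    {"gripper": 0, "linear": [0, 0, -0.55], "spin": 0},
    {"gripper": 0, "linear": [0, 0, -0.2], "spin": 0},
    {"gripper": 0, "linear": [0, 0, -0.15], "spin": 0},
    {"gripper": 0, "linear": [0, 0, -0.15], "spin": 0},
    {"gripper": 0, "linear": [0, 0, -0.1], "spin": 0},
    {"gripper": 0, "linear": [0, 0, -0.1], "spin": 0},
    {"gripper": 0, "linear": [0, 0, -0.05], "spin": 0},
    {"gripper": 0, "linear": [0, 0, 0], "spin": 0},
  ],
)

```text
t: 7.1
tool_pos: [504.5, -199.4, 219.4]
ee_rot: [[-0.996, 0.087, 0.001], [0.087, 0.996, -0.0], [-0.001, -0.0, -1.0]]
wrist_force: [-2.2, 1.9, 8.9]
grip_width: -0.1
```

>>> drive_tool(
  plan=[
    {"gripper": 0, "linear": [0, 0, -0.05], "spin": 0},
    {"gripper": 0, "linear": [0, 0, 0], "spin": 0},
  ],
)

```text
t: 7.3
tool_pos: [504.5, -199.4, 219.3]
ee_rot: [[-0.996, 0.087, 0.001], [0.087, 0.996, -0.0], [-0.001, -0.0, -1.0]]
wrist_force: [-5.8, 3.8, 21.4]
grip_width: 0.1
```

Yellow is on its stop too (force rising, z 219.3). Now blue.

>>> drive_tool(
  plan=[
    {"gripper": 0, "linear": [0, 0, 0.4], "spin": 0},
    {"gripper": 0, "linear": [0, 0, 0.8], "spin": 0},
    {"gripper": 0, "linear": [0, 0, 0.9], "spin": 0},
    {"gripper": 0, "linear": [0, 0, 0.9], "spin": 0},
    {"gripper": 0, "linear": [0.07, 0.89, 0], "spin": 0},
    {"gripper": 0, "linear": [0.07, 0.89, 0], "spin": 0},
    {"gripper": 0, "linear": [0.08, 0.89, 0], "spin": 0},
    {"gripper": 0, "linear": [0.08, 0.89, 0], "spin": 0},
    {"gripper": 0, "linear": [0.08, 0.89, 0], "spin": 0},
    {"gripper": 0, "linear": [0.08, 0.89, 0], "spin": 0},
    {"gripper": 0, "linear": [0.08, 0.89, 0], "spin": 0},
    {"gripper": 0, "linear": [0.08, 0.89, 0], "spin": 0},
    {"gripper": 0, "linear": [0.08, 0.89, 0], "spin": 0},
    {"gripper": 0, "linear": [0.07, 0.89, 0], "spin": 0},
    {"gripper": 0, "linear": [0.07, 0.89, 0], "spin": 0},
    {"gripper": 0, "linear": [0, 0, 0], "spin": 0},
    {"gripper": 0, "linear": [0, 0, 0], "spin": 0},
    {"gripper": 0, "linear": [0, 0, 0], "spin": 0},
  ],
)

```text
t: 9.1
tool_pos: [521.3, -4.3, 277.8]
ee_rot: [[-0.996, 0.088, 0.0], [0.088, 0.996, -0.0], [-0.0, -0.0, -1.0]]
wrist_force: [-0.8, 0.2, 0.8]
grip_width: -0.0
```

```bash
python3 - <<'E'
from station import *
from h import *
s=sense();print(s['t'],s['tool_pos'],s['wrist_force'])
c=calibration("wrist");im=capture("wrist");cv2.imwrite('pics/w3.png',im[:,:,::-1])
for k,m in masks(im).items():
    for b in blobs(m,(0,0,512,384),60): print(k,b,plane(c,*b[0],52).round(1))
E
```

```text
9.1 [521.31621147  -4.30648774 277.77267646] [-0.76283013  0.17276842  0.78121039]
blue ([256.0, 213.2], [239, 196, 35, 35, 968]) [521.4  -3.8  52. ]
red ([104.4, 213.3], [88, 198, 33, 31, 784]) [ 513.  -101.9   52. ]
green ([388.6, 245.3], [366, 227, 48, 38, 1635]) [552.2  83.   52. ]
```

View pics/w3.png

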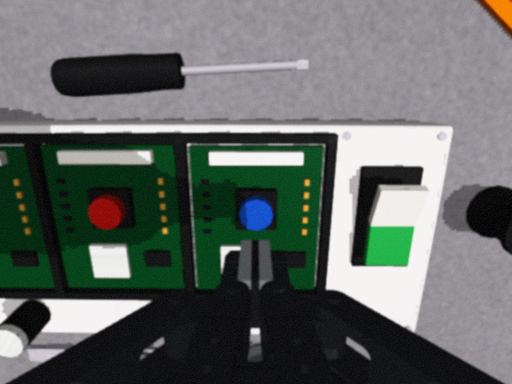

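Blue is at (256,213), or (521.4,-3.8), straight under the fingers. It sits on a green board, so it isn't a decoy. Pressing it.

>>> drive_tool(
  plan=[
    {"gripper": 0, "linear": [0, 0, -0.85], "spin": 0},
    {"gripper": 0, "linear": [0, 0, -0.8], "spin": 0},
    {"gripper": 0, "linear": [0, 0, -0.55], "spin": 0},
    {"gripper": 0, "linear": [0, 0, -0.2], "spin": 0},
    {"gripper": 0, "linear": [0, 0, -0.15], "spin": 0},
    {"gripper": 0, "linear": [0, 0, -0.15], "spin": 0},
    {"gripper": 0, "linear": [0, 0, -0.1], "spin": 0},
    {"gripper": 0, "linear": [0, 0, -0.1], "spin": 0},
    {"gripper": 0, "linear": [0, 0, -0.05], "spin": 0},
    {"gripper": 0, "linear": [0, 0, 0], "spin": 0},
  ],
)

```text
t: 10.15
tool_pos: [521.4, -3.8, 219.4]
ee_rot: [[-0.996, 0.087, 0.001], [0.087, 0.996, -0.001], [-0.001, -0.0, -1.0]]
wrist_force: [-4.0, -1.7, 10.1]
grip_width: 0.1
```

>>> drive_tool(
  plan=[
    {"gripper": 0, "linear": [0, 0, -0.05], "spin": 0},
    {"gripper": 0, "linear": [0, 0, 0], "spin": 0},
  ],
)

```text
t: 10.35
tool_pos: [521.4, -3.7, 219.3]
ee_rot: [[-0.996, 0.087, 0.001], [0.087, 0.996, -0.001], [-0.001, -0.001, -1.0]]
wrist_force: [-7.2, -2.2, 22.1]
grip_width: -0.0
```

Blue is on its stop. Now I'll rise and back off towards the robot to check.

>>> drive_tool(
  plan=[
    {"gripper": 0, "linear": [0, 0, 0.4], "spin": 0},
    {"gripper": 0, "linear": [0, 0, 0.8], "spin": 0},
    {"gripper": 0, "linear": [0, 0, 1], "spin": 0},
    {"gripper": 0, "linear": [0, 0, 1], "spin": 0},
    {"gripper": 0, "linear": [-0.5, 0, 1], "spin": 0},
    {"gripper": 0, "linear": [-1, 0, 1], "spin": 0},
    {"gripper": 0, "linear": [-1, 0, 1], "spin": 0},
    {"gripper": 0, "linear": [-1, 0, 1], "spin": 0},
    {"gripper": 0, "linear": [-1, 0, 0.5], "spin": 0},
    {"gripper": 0, "linear": [-1, 0, 0], "spin": 0},
    {"gripper": 0, "linear": [-1, 0, 0], "spin": 0},
    {"gripper": 0, "linear": [-1, 0, 0], "spin": 0},
    {"gripper": 0, "linear": [-1, 0, 0], "spin": 0},
    {"gripper": 0, "linear": [0, 0, 0], "spin": 0},
    {"gripper": 0, "linear": [0, 0, 0], "spin": 0},
    {"gripper": 0, "linear": [0, 0, 0], "spin": 0},
  ],
)

```text
t: 11.95
tool_pos: [352.1, -3.7, 371.9]
ee_rot: [[-0.996, 0.087, 0.001], [0.087, 0.996, -0.0], [-0.001, 0.0, -1.0]]
wrist_force: [0.2, 0.4, -1.2]
grip_width: 0.0
```

```bash
python3 - <<'E'
from station import *
from h import *
s=sense();print(s['t'],s['tool_pos'],s['wrist_force'])
for n,roi in (("top",(210,120,440,260)),("scene",(130,165,340,290))):
    im=capture(n);x0,y0,x1,y1=roi
    o=cv2.imread(f'pics/{n}0.png')[:,:,::-1].copy()
    for a,t in ((o,'before'),(im,'after')):
        for k,m in masks(a).items(): print(n,t,k,blobs(m,roi,20))
    st=np.vstack([o[y0:y1,x0:x1],im[y0:y1,x0:x1]])
    cv2.imwrite(f'pics/{n}3.png',cv2.resize(st[:,:,::-1],None,fx=2.1,fy=2.1,interpolation=cv2.INTER_CUBIC))
    im2=cv2.resize(im[y0:y1,x0:x1,::-1],None,fx=3.4,fy=3.4,interpolation=cv2.INTER_CUBIC);cv2.imwrite(f'pics/{n}3b.png',im2)
E
```

```text
11.95 [352.06725816  -3.74189939 371.93911695] [ 0.20831091  0.35506988 -1.15689185]
top before yellow [([357.7, 205.8], [353, 201, 11, 10, 78])]
top before blue [([271.6, 198.6], [267, 194, 10, 10, 84])]
top before red [([314.5, 202.4], [310, 198, 10, 10, 75])]
top before green [([232.6, 184.4], [226, 178, 14, 14, 175])]
top after yellow [([357.4, 206.0], [353, 202, 10, 9, 77])]
top after blue [([271.6, 198.8], [267, 194, 10, 10, 80])]
top after red [([314.6, 202.4], [310, 198, 10, 10, 77])]
top after green [([272.6, 196.9], [256, 171, 35, 46, 380]), ([232.7, 184.4], [226, 178, 15, 14, 174]), ([305.5, 206.3], [301, 198, 10, 16, 47]), ([320.8, 208.5], [311, 198, 16, 18, 68]), ([372.3, 204.1], [369, 201, 7, 7, 23]), ([254.5, 211.0], [252, 207, 6, 9, 20]), ([350.8, 211.9], [345, 206, 13, 12, 30]), ([372.1, 219.1], [367, 215, 8, 11, 24])]
scene before yellow [([171.3, 230.1], [166, 226, 11, 9, 81])]
scene before blue [([139.9, 194.7], [136, 192, 9, 6, 43]), ([252.5, 198.5], [248, 195, 10, 8, 64])]
scene before red [([214.2, 212.6], [210, 210, 10, 6, 49])]
scene before green []
scene after yellow [([171.4, 231.5], [166, 228, 12, 8, 73])]
scene after blue [([139.8, 195.2], [136, 192, 9, 7, 43]), ([252.5, 199.9], [248, 197, 10, 7, 54])]
scene after red [([214.1, 212.7], [210, 210, 9, 7, 49])]
scene after green [([292.0, 192.6], [286, 189, 13, 8, 60])]
```

View pics/top3.png

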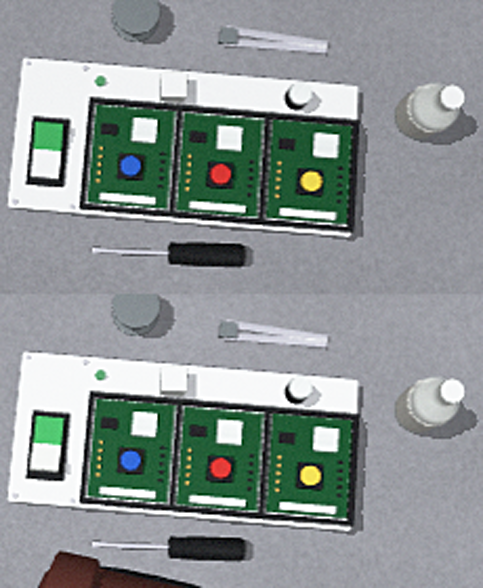

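View pics/scene3b.png

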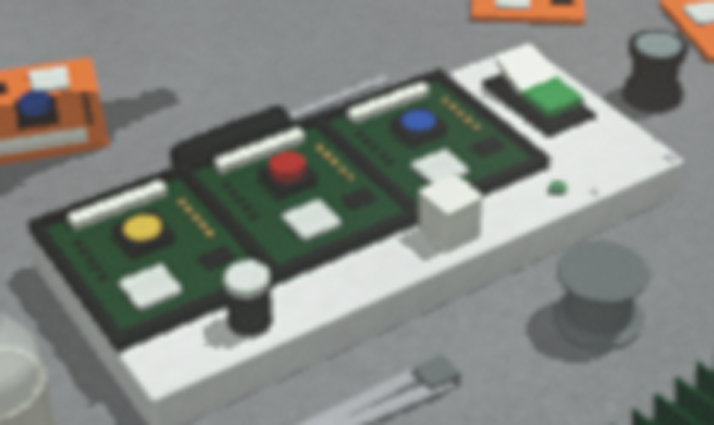

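The scene crop shows yellow (171,231) and blue (252,200) flush, red (214,213) still proud, and the rocker's green half level. In the top view nothing else has moved.

```bash
python3 -c "
from station import *
print(hand_in())"
```

```text
the job is handed in; nothing more can be done
None
```

I pressed the rocker's green end, then the yellow key, then the blue key, each with closed fingers, and handed the job in at about 12 s of the 42 s allowed.

- **Presses:** each one ended on a hard stop with the fingertips at about 46 mm, the fully-down height given. Force there rose to 29 N on the rocker, 21 N on yellow and 22 N on blue.
- **Last pictures:** the rocker's green half is level, and the yellow and blue caps are down. The red cap is unchanged, the boards are in their nests and the loose parts in view have not moved.
- **Arm:** it ended about 170 mm back from the last key, with the fingertips about 200 mm above the table. The force reading there was about 1 N, so it is touching nothing.
- **Disagreements:**
  - The first two-view heights for the key caps came out at 48–50 mm instead of 52 mm, because the colour patches took in the cap sides. The wrist camera's positions for the caps and the green half agreed with those fixes to about 1.5 mm.
  - In the last scene picture the two caps' centres had moved down only about 1.4 pixels, when a 6 mm press should give about 2.5. For "fully down" I relied on the stop height and force instead.

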